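# Load the LED light box with chamber slides and start it

### The job

The light box was left on: slide its dimmer right down to off first, and only then put every chamber slide from the bench pad the right way up into a spring nest of the light box, one per nest, pressing each down until it lies flat and level on the lit floor. With the light still off, lay the amber cover plate into the rebate of the box so that it sits flush and level all round, then slide the dimmer up to the red marker clip. Leave the other things on the bench where they are.

Things in the scene. Friction and masses are not known exactly. Their poses are not given: they have to be found in the camera images.
- lightbox: LED light box, fixed: white housing, dark grey dimmer panel on the side nearest the robot (x from -177 to -119 mm, 176 mm wide, top 40 mm up). Origin on the bench under the centre of its light well; x away from the panel, y along the dimmer track, z up. Well 206 (x) by 144 (y) mm, flat lit floor 40 mm above the bench; ledge for the cover 56 mm up, in a rebate 224 by 162 mm whose wall rises to 62 mm.
- nest1 (a point): Nest 1 of four equal ones in the well: where the centre of a seated slide (half-way up) lies, 46 mm above the bench; axes as the light box's, slide along x. Sloping side guides 8 mm high near the slide's ends (x 21 to 33 mm either way; 1.5 mm play at the floor), free in the middle for fingers. Fixed stop at the +x end, leaf-spring clip at the -x end (see clip1_face).
- nest2 (a point): Nest 2 of four equal ones in the well: where the centre of a seated slide (half-way up) lies, 46 mm above the bench; axes as the light box's, slide along x. Sloping side guides 8 mm high near the slide's ends (x 21 to 33 mm either way; 1.5 mm play at the floor), free in the middle for fingers. Fixed stop at the +x end, leaf-spring clip at the -x end (see clip1_face).
- nest3 (a point): Nest 3 of four equal ones in the well: where the centre of a seated slide (half-way up) lies, 46 mm above the bench; axes as the light box's, slide along x. Sloping side guides 8 mm high near the slide's ends (x 21 to 33 mm either way; 1.5 mm play at the floor), free in the middle for fingers. Fixed stop at the +x end, leaf-spring clip at the -x end (see clip1_face).
- nest4 (a point): Nest 4 of four equal ones in the well: where the centre of a seated slide (half-way up) lies, 46 mm above the bench; axes as the light box's, slide along x. Sloping side guides 8 mm high near the slide's ends (x 21 to 33 mm either way; 1.5 mm play at the floor), free in the middle for fingers. Fixed stop at the +x end, leaf-spring clip at the -x end (see clip1_face).
- clip1_face (a point): Foot of nest 1's steel leaf-spring clip at the floor; all nests have one. 20 mm wide, upright for 5 mm, then sloping back up to 14 mm. It stands 1.5 mm into the slide's space, gives 5 mm along -x and holds the slide with about 2 N. A slide merely laid in stays propped 5 to 10 mm high on it; pressing 5 to 12 N on its top towards the clip (20 mm from its centre) seats it on the floor, where it stays.
- slide1_mid (a point): Chamber slide 1, if present (3 or 4 are): a flat lidded plastic slide 76 (x) by 26 (y) by 12 (z) mm, 35 g, eight pink wells showing through a pale blue lid, a dark blue block at one end; either end may go to the stop. Centre of the slide, half-way up; x along its length, z up through the lid. Starts lid up on the bench pad; take it across its 26 mm width.
- slide2_mid (a point): Chamber slide 2, if present (3 or 4 are): a flat lidded plastic slide 76 (x) by 26 (y) by 12 (z) mm, 35 g, eight pink wells showing through a pale blue lid, a dark blue block at one end; either end may go to the stop. Centre of the slide, half-way up; x along its length, z up through the lid. Starts lid up on the bench pad; take it across its 26 mm width.
- slide3_mid (a point): Chamber slide 3, if present (3 or 4 are): a flat lidded plastic slide 76 (x) by 26 (y) by 12 (z) mm, 35 g, eight pink wells showing through a pale blue lid, a dark blue block at one end; either end may go to the stop. Centre of the slide, half-way up; x along its length, z up through the lid. Starts lid up on the bench pad; take it across its 26 mm width.
- slide4_mid (a point): Chamber slide 4, if present (3 or 4 are): a flat lidded plastic slide 76 (x) by 26 (y) by 12 (z) mm, 35 g, eight pink wells showing through a pale blue lid, a dark blue block at one end; either end may go to the stop. Centre of the slide, half-way up; x along its length, z up through the lid. Starts lid up on the bench pad; take it across its 26 mm width.
- pad: White bench pad 250 by 210 by 2 mm, fixed on the bench, on which the slides start. Origin at the centre of its underside.
- cover_grip (a point): Amber transparent cover plate, 218 (x) by 156 (y) by 5 mm, 240 g, lying flat on the bench at first. This point is the centre of its black bar handle (70 mm long along x, 12 wide, 12 high), 32 mm above the plate's underside; z up. It has 3 mm play each side in the rebate and may go in either way round.
- cover_home (a point): On the light box: where the centre of the cover's handle lies when the cover is fully home on the ledge (88 mm above the bench); axes as the light box's, the cover's x along its x.
- dimmer (a joint): Dimmer slider position, m: 0 = off, at the -y end of its track; 0.1 = full. Slides with about 1.5 N of friction and stays where it is left.
- dimmer_cap (a point): Centre of the black dimmer cap, 20 (x) by 14 (y, along the track) by 22 (z) mm, 52 mm above the bench; axes as the light box's. It moves along the light box's y with the slider.
- marker_tip (a point): Top of the small red marker clip (4 mm wide, 6 mm high) on the panel's edge beside the track: fixed; the dimmer is set when the cap's centre is level with it along the light box's y. Axes as the light box's.
- pipette: Bystander: grey and white hand pipette lying on the bench near the robot, about 255 mm long, 30 mm thick. Origin about its middle, underside.
- reagent: Bystander: white bottle with blue cap, 52 mm across, 100 mm high, standing beyond the pad. Origin centre of its underside.
- pen: Bystander: marker pen, 120 mm long, 12 mm thick, lying beyond the pad. Origin at its middle, underside.
- jar: Bystander: white jar 60 mm across, 65 mm high, standing beyond the cover. Origin centre of its underside.
- dish: Bystander: closed culture dish 60 mm across, 12 mm high, beyond the light box. Origin centre of its underside.

How it is judged:
By the outcome, as a careful person would: the job done as asked, in the order asked, and still so for the second after the job is handed in, with the robot touching nothing.
Of slide1, slide2, slide3, slide4 only 3 to 4 are there at a start; the rules pass over those that are not, and their reading is None.
At some moment in a run one of slide1, slide2, slide3, slide4, cover may be knocked a few centimetres aside while the robot is not near it.
Once in a run the grip may slacken for a moment while it holds something.
It also fails if it takes over 200 s, if anything falls off the work surface, if the arm or the gripper's body presses on something with over 40 N, if the wrist force passes 120 N, or if a joint passes its speed limit or range.

### The arm

A 6-joint arm with a two-finger parallel gripper is mounted at the origin on the work surface. World frame = base frame: x ahead of the robot, y to its left, z up, the work surface at z = 0. Lengths are in mm, angles in rad, forces in N, time in s.
With the tool pointing down it reaches from about 275 to 825 mm from the base axis. Payload 5.2 kg.
Tool frame: the origin (TCP) lies at the very end of the fingers, on their centre line; the grasp point (between the pads) lies 19 mm behind it; z points along the fingers, y is the line along which they close (so a half turn about z gives the same grasp; the last joint's range is limited). The gripper opens to 93 mm and grips with 3 to 60 N. Pads are 15 mm wide; open, the fingers measure 128 mm over their backs; the gripper's body (75 mm by 188 mm) begins 65 mm behind the grasp point.
Start: joints at [1.092, 0.259, 1.535, -0, 1.348, -0.203], TCP at [149.752, 529.225, 218.653] pointing down, gripper open.
Joint ranges: [-3.14, 3.14], [-0.91, 2.08], [0.19, 2.58], [-1.22, 4.36], [0.22, 2.71], [-3.12, 3.12]. Speed limits (rad/s): [2.57, 2.57, 3.14, 3.14, 3.14, 3.14].

### API

Orientations are given as [roll, pitch, yaw] about the fixed x, y, z axes, in that order (R = Rz(yaw) Ry(pitch) Rx(roll)).
In Python, from bench import robot gives the robot as it stands. The module is installed in compiled form; this text tells all that it offers. Calls block until the motion is done:
- robot.move_ptp(position, orientation): joint-space move of the TCP to a pose.
- robot.move_linear(position, ori=None, speed=150, f_stop=None): straight line of the TCP; ori=None keeps the orientation; speed is the mean speed in mm/s. With f_stop (N) it stops when the force on the tool has changed by that much, and returns True; else False.
- robot.move_j(angles): joint-space move.
- robot.move_gripper(opening): opening from 0.0 (shut) to 1.0 (fully open); the grip force is fixed at half the most; returns when the fingers have stopped.
- robot.sleep(seconds).
- robot.inverse_kinematics(position, orientation): joint angles nearest the present ones, or None.
- robot.get_image(name): name is "scene" or "top" or "wrist"; returns a dict with "img" (420x560x3 uint8, blue, green, red), "fovy" (degrees; the focal length in pixels is half the picture's height over the tangent of half this angle, whatever the lens; pixels are square), "cx", "cy" (the principal point, pixels), "k1" (the pictures are not rectified: a ray, as slopes to the right and down, at radius r is drawn at 1 + k1 r^2 times it, then the intrinsics apply), "eye" and "orientation" of the camera in the world. Camera axes: x right, y down, z forward; pixel columns grow to the right and rows downward; lengths in mm; the calibration is good to about 2 mm. A picture is of the moment at which its call begins. There is no depth.
A pose or a line that the arm cannot do raises robot.MotionError and nothing moves.
- robot.hand_in(): hands the job in; it is judged then, once.
Readings, each from a call of its own:
- robot.current_t(): time.
- robot.current_qpos(): joint angles.
- robot.current_joint_vel(): joint speeds.
- robot.current_joint_efforts(): joint torques, N m.
- robot.current_tcp_pos(): TCP position.
- robot.current_eef_rot(): TCP orientation.
- robot.current_contact_force(): force on the tool from outside, world axes, zero at the start.
- robot.current_ft_torque(): the same for the moment, N m.
- robot.current_gripper_width(): opening from 0.0 (shut) to 1.0 (fully open).
- robot.current_finger_force(): force on a finger pad.
Only numpy, scipy, OpenCV 4.12 (cv2) and the standard library are available. Lean on these libraries where they do the work, as an engineer would, in place of code of your own. Each camera call takes 0.05 s, during which the arm holds its last target. There are 200 camera calls.

## Working session

There is one attempt and no reset: what is moved stays moved. The work goes in short steps, each a Python script; the robot and the scene stay as the last script left them, time stands still between calls to the robot, and variables do not carry over. Pictures are saved under pics/ and viewed, at most 14 in all, crops included, and the job is handed in when it is done.

```bash
mkdir -p pics
cat > h.py <<'E'
import numpy as np, cv2
from scipy.spatial.transform import Rotation as Rn
from bench import robot
def K(c):
    f=c["img"].shape[0]/2/np.tan(np.radians(c["fovy"])/2); return f
def ray(c,u,v):
    f=K(c); d=np.array([(u-c["cx"])/f,(v-c["cy"])/f]); s=d.copy()
    for _ in range(30): s=d/(1+c["k1"]*(s@s))
    return Rn.from_euler('xyz',c["orientation"]).apply([s[0],s[1],1.])
def at_z(c,u,v,z):
    r=ray(c,u,v); e=np.array(c["eye"]); return e+r*(z-e[2])/r[2]
def tri(obs):
    A=np.zeros((3,3));b=np.zeros(3)
    for c,u,v in obs:
        r=ray(c,u,v); r/=np.linalg.norm(r); P=np.eye(3)-np.outer(r,r); A+=P; b+=P@np.array(c["eye"])
    return np.linalg.solve(A,b)
def proj(c,p):
    q=Rn.from_euler('xyz',c["orientation"]).inv().apply(np.array(p,float)-np.array(c["eye"]))
    s=q[:2]/q[2]; s=s*(1+c["k1"]*(s@s)); return np.array([c["cx"],c["cy"]])+K(c)*s
def snap(name,fn):
    c=robot.get_image(name); cv2.imwrite('pics/'+fn+'.png',c["img"]); np.save('pics/'+fn+'.npy',c,allow_pickle=True); return c
def load(fn): return np.load('pics/'+fn+'.npy',allow_pickle=True).item()
E
python3 - <<'E'
from h import *
for n in ("top","scene","wrist"):
    c=snap(n,n+"0"); print(n,{k:v for k,v in c.items() if k!="img"})
a=np.hstack([cv2.resize(load(n+"0")["img"],(560,420)) for n in ("top",)])
print(robot.current_eef_rot(),robot.current_t())
E
```

```text
top {'fovy': 49.18625198308617, 'cx': 274.7787577885732, 'cy': 204.4283235058455, 'k1': -0.11168894614665903, 'eye': array([ 349.13440142,   21.89219787, 1117.78542828]), 'orientation': array([-2.93474338e+00, -1.08475635e-04, -1.65897844e+00])}
scene {'fovy': 47.21955135821348, 'cx': 286.9016313439659, 'cy': 211.7956696013076, 'k1': -0.1444716051621783, 'eye': array([920.42032851, 618.82503306, 781.51174549]), 'orientation': array([-2.34587711, -0.00511598,  2.62997763])}
wrist {'fovy': 61.34797223572742, 'cx': 269.1278066680306, 'cy': 215.15365811476772, 'k1': 0.024749792693968726, 'eye': array([ 70.32258684, 551.34492661, 383.50248615]), 'orientation': array([2.84068138e+00, 1.57804832e-03, 1.29484493e+00])}
[-3.14025057e+00 -2.91685091e-04  2.86576995e+00] 0.15
```

View pics/top0.png

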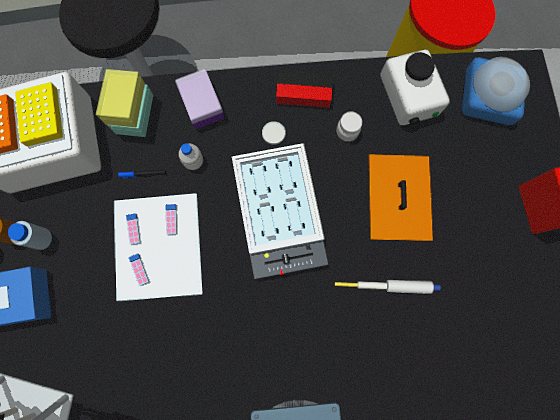

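View pics/scene0.png

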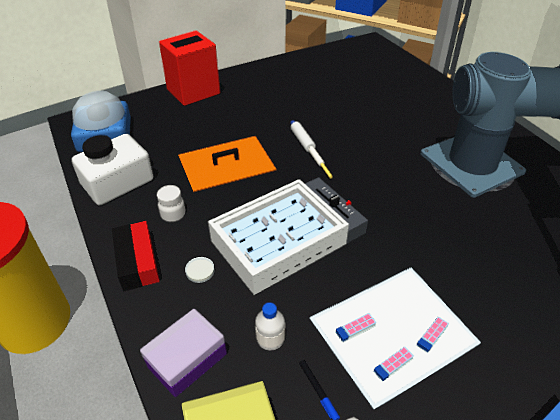

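Top view: light box about (280,200) with the dimmer cap (286,258) and the red marker (282,272). Three slides at (133,229), (171,219) and (138,270), cover handle at (402,195). The scene view agrees: three slides, all lid up.

Run:
```python
from h import *
t=load("top0"); w=load("wrist0")
for n,u,v,z in [("cap",286,258,63),("marker",282,272,46),("boxTL",233,157,62),("boxTR",304,145,62),("panBL",255,279,40),("panBR",328,266,40),("s1",133,229,14),("s2",171,219,14),("s3",138,270,14),("handle",403,195,38),("covTL",369,155,5),("covTR",429,156,5),("covBR",433,240,5),("covBL",370,240,5),("pip",340,285,15)]:
    print(n,at_z(t,u,v,z).round(0))
T=Rn.from_euler('xyz',robot.current_eef_rot())
print("eye in tool",T.inv().apply(w["eye"]-np.array(robot.current_tcp_pos())), "axes", T.inv().apply(Rn.from_euler('xyz',w["orientation"]).as_matrix().T).round(3))
```

```text
cap [442. -12.  63.]
marker [412.  -1.  46.]
boxTL [695.  92.  62.]
boxTR [710. -81.  62.]
panBL [402.  63.  40.]
panBR [ 417. -109.   40.]
s1 [549. 354.  14.]
s2 [566. 258.  14.]
s3 [448. 345.  14.]
handle [ 571. -312.   38.]
covTL [ 689. -250.    5.]
covTR [ 674. -405.    5.]
covBR [ 458. -381.    5.]
covBL [ 472. -224.    5.]
pip [ 371. -136.   15.]
eye in tool [ 8.24233728e+01 -1.51463347e-01 -1.65445664e+02] axes [[-0.     1.     0.   ]
 [-0.955 -0.    -0.297]
 [-0.297 -0.     0.955]]
```

```bash
cat >> h.py <<'E'
def down(yaw): return [np.pi,0,(yaw+np.pi)%(2*np.pi)-np.pi]
E
python3 - <<'E'
from h import *
yaw=np.pi+0.087
robot.move_ptp([535,-5,230],down(yaw))
print(robot.current_t(),robot.current_qpos().round(2) if hasattr(robot.current_qpos(),'round') else robot.current_qpos())
a=snap("wrist","wA")
robot.move_linear([460,-15,200],speed=200)
b=snap("wrist","wB")
for c,n in((a,"wA"),(b,"wB")): cv2.imwrite(f'pics/{n}_big.png',cv2.resize(c["img"],(800,600),interpolation=cv2.INTER_CUBIC))
print(robot.current_t())
E
```

```text
2.4917 [-0.22  0.22  1.55  0.    1.37 -1.88]
3.15
```

View pics/wA_big.png

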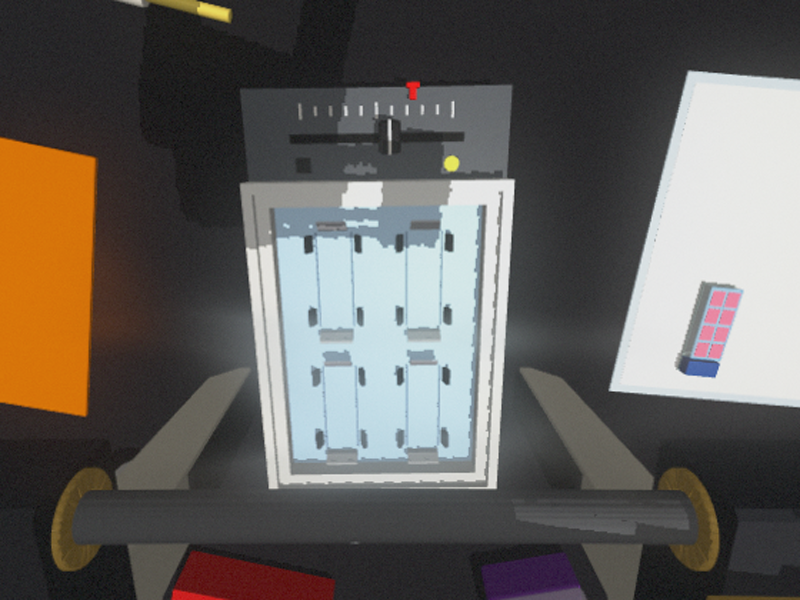

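View pics/wB_big.png

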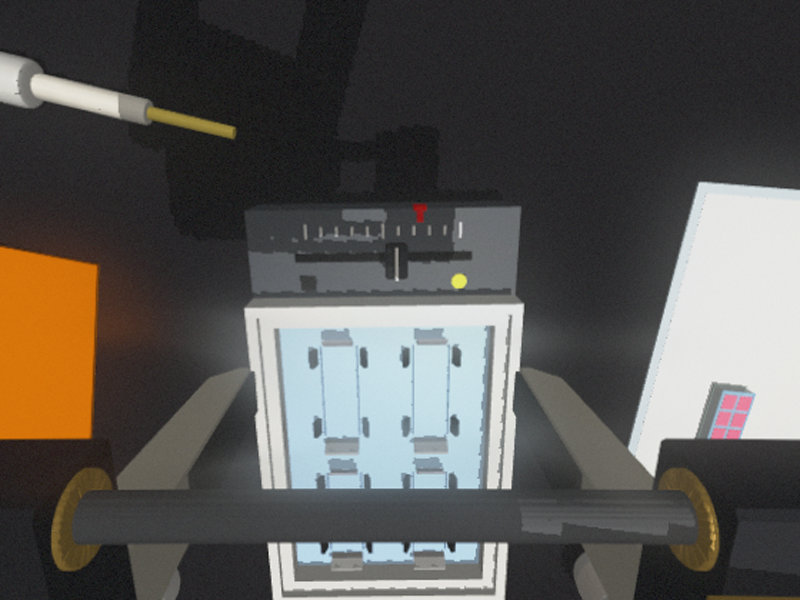

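View A and B (800 px wide): panel edge at the top, marker (413,84)/(420,207), cap (389,134)/(397,262); guides of four nests are visible in the well, clips (towards robot) at the top, stops at the bottom.

```bash
cat >> h.py <<'E'
def sm(p): return (p[0]+.5)*.7-.5,(p[1]+.5)*.7-.5
E
python3 - <<'E'
from h import *
a,b=load("wA"),load("wB")
P={"panTL":((241,88),(245,209)),"panTR":((513,85),(521,206)),"rimL":((242,182),(246,306)),"rimR":((514,179),(523,303)),
"marker":((413,84),(420,207)),"cap":((389,134),(397,262)),"nLn":((335,280),(340,392)),"nRn":((424,279),(431,391)),"clipL":((330,223),(337,333)),"lamp":((452,163),(459,282))}
for n,(p,q) in P.items():
    print(n,tri([(a,*sm(p)),(b,*sm(q))]).round(1))
for n,p in {"nLn":(335,280),"nRn":(424,279),"nLf":(340,407),"nRf":(423,407)}.items(): print(n,at_z(a,*sm(p),44).round(1))
for n,p,z in (("panTL",(241,88),40),("panTR",(513,85),40),("rimL",(242,182),62),("rimR",(514,179),62),("rimFL",(270,488),62),("rimFR",(496,488),62)): print(n,at_z(a,*sm(p),z).round(1))
E
```

```text
panTL [ 423.  -108.4   36.7]
panTR [405.7  67.7  36.7]
rimL [ 480.5 -101.5   60.2]
rimR [463.3  72.4  60.3]
marker [411.3   2.7  42.6]
cap [443.1  -9.6  64.1]
nLn [544.7 -39.7  42. ]
nRn [538.3  24.2  42.1]
clipL [506.4 -46.2  26.6]
lamp [457.1  33.5  44.1]
nLn [544.1 -39.4  44. ]
nRn [537.8  24.   44. ]
nLf [645.  -29.6  44. ]
nRf [639.3  34.5  44. ]
panTL [ 423.3 -107.4   40. ]
panTR [406.1  67.1  40. ]
rimL [ 480.3 -100.9   62. ]
rimR [463.2  72.   62. ]
rimFL [709.3 -78.2  62. ]
rimFR [694.   95.9  62. ]
```

```bash
cat >> h.py <<'E'
BY=0.0985; BC=np.array([591.3,-2.7])
def bx(x,y): # box frame -> world xy
    return BC+np.array([np.cos(BY)*x-np.sin(BY)*y,np.sin(BY)*x+np.cos(BY)*y])
def inbox(p):
    d=np.array(p[:2])-BC; return np.array([np.cos(BY)*d[0]+np.sin(BY)*d[1],-np.sin(BY)*d[0]+np.cos(BY)*d[1]])
OB=down(np.pi+BY)
E
python3 - <<'E'
from h import *
robot.move_gripper(0.5)
robot.move_linear([*bx(-148,7.7),80],OB,speed=200)
print(robot.move_linear([*bx(-148,7.7),46],speed=80,f_stop=8))
robot.move_gripper(0.0)
print("w",robot.current_gripper_width()*93,robot.current_finger_force(),robot.current_tcp_pos())
print(robot.move_linear([*bx(-148,-58),46],speed=50,f_stop=12))
print(robot.current_contact_force(),inbox(robot.current_tcp_pos()),robot.current_gripper_width()*93)
robot.move_gripper(0.5)
robot.move_linear([*bx(-148,-50),150],speed=200)
robot.move_linear([*bx(-70,10),220],speed=250)
c=snap("wrist","wC"); cv2.imwrite('pics/wC_big.png',cv2.resize(c["img"],(800,600))[:,:])
print(robot.current_t())
E
```

```text
False
w 13.931913432765441 29.998595416545868 [443.33158928  -9.5699114   46.11792622]
True
[0.77958458 3.36046197 5.21013711] [-147.71875756  -50.45029381] 13.363129030806585
9.1583
```

View pics/wC_big.png

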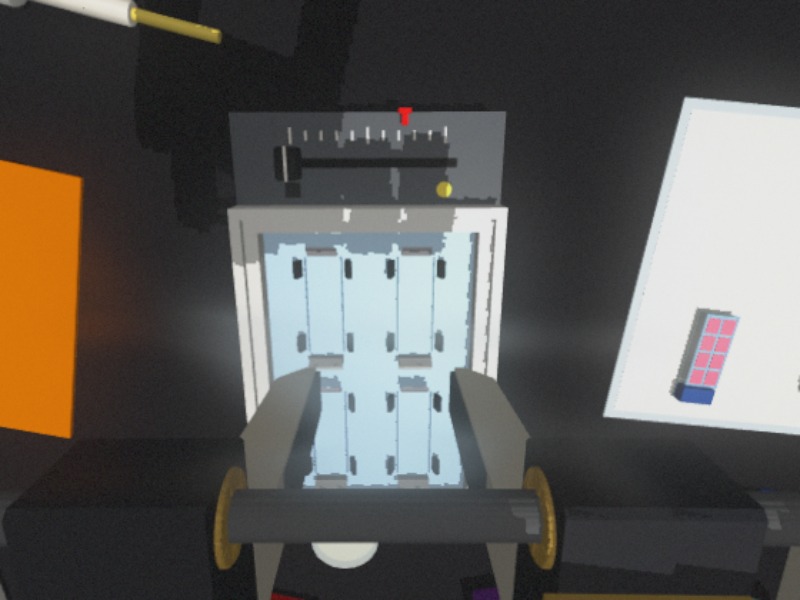

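The cap now sits at the left end of its track (287,163), the off end; the panel lamp is dimmer. Next, slides.

Run:
```python
from h import *
a,c=load("wA"),load("wC")
for n,i,p in(("floorA",a,(375,300)),("floorC",c,(366,300)),("lampA",a,(452,163)),("lampC",c,(444,189))):
    u,v=map(int,sm(p)); print(n,i["img"][v-2:v+3,u-2:u+3].mean((0,1)).round())
robot.move_ptp([500,290,230],down(np.pi+0.3))
a=snap("wrist","wD")
robot.move_linear([500,340,220],speed=200)
b=snap("wrist","wE")
def blobs(c):
    h=cv2.cvtColor(c["img"],cv2.COLOR_BGR2HSV)
    out=[]
    for lo,hi in (((160,60,100),(179,255,255)),((105,120,40),(130,255,255))):
        m=cv2.inRange(h,lo,hi); m=cv2.morphologyEx(m,cv2.MORPH_CLOSE,np.ones((5,5)))
        n,_,st,ce=cv2.connectedComponentsWithStats(m)
        for i in range(1,n):
            if st[i,4]>100:
                cnt,_=cv2.findContours((_==i).astype(np.uint8),cv2.RETR_EXTERNAL,cv2.CHAIN_APPROX_NONE)
                print(lo[0],st[i],[np.array(x).round(1) for x in cv2.minAreaRect(cnt[0])])
blobs(a);print();blobs(b);print(robot.current_t())
cv2.imwrite('pics/wE_big.png',cv2.resize(b["img"],(800,600)))
```

```text
floorA [232. 228. 206.]
floorC [232. 227. 204.]
lampA [ 94. 230. 229.]
lampC [ 64. 154. 170.]
160 [325 125  21  52 996] [array([334.6, 150.5]), array([19.3, 51.7]), np.float64(2.3)]Traceback (most recent call last):
  File "<stdin>", line 19, in <module>
  File "<stdin>", line 17, in blobs
cv2.error: OpenCV(4.12.0) /io/opencv/modules/imgproc/src/contours_new.cpp:332: error: (-2:Unspecified error) in function 'static std::shared_ptr<ContourScanner_> ContourScanner_::create(cv::ContourDataStorage<cv::Point_<int>, 1024, 0>::storage_t&, cv::ContourDataStorage<signed char, 1024, 0>::storage_t&, cv::Mat, int, int, cv::Point)'
> Modes other than RETR_FLOODFILL and RETR_CCOMP support only CV_8UC1 images (expected: 'img.type() == CV_8UC1'), where
>     'img.type()' is 24 (CV_8UC4)
> must be equal to
>     'CV_8UC1' is 0 (CV_8UC1)
```

```bash
cat >> h.py <<'E'
def pts_at(c,P,z): return np.array([at_z(c,u,v,z) for u,v in P])
def slides(c,z=14.0,minpix=250):
    """pink regions and blue blocks -> list of dict(pink pixel centre, mid xy, yaw pointing to blue end, sizes)"""
    h=cv2.cvtColor(c["img"],cv2.COLOR_BGR2HSV); R=[]
    def comps(lo,hi,mn):
        m=cv2.morphologyEx(cv2.inRange(h,lo,hi),cv2.MORPH_CLOSE,np.ones((7,7)))
        n,lab,st,ce=cv2.connectedComponentsWithStats(m)
        return [(ce[i],cv2.findContours((lab==i).astype(np.uint8),cv2.RETR_EXTERNAL,cv2.CHAIN_APPROX_NONE)[0][0][:,0,:]) for i in range(1,n) if st[i,4]>mn]
    blue=[(at_z(c,*ce,z)[:2],pts_at(c,ct,z)[:,:2]) for ce,ct in comps((105,120,40),(130,255,255),40)]
    for ce,ct in comps((160,60,100),(179,255,255),minpix):
        w=pts_at(c,ct,z)[:,:2].astype(np.float32); (m,s,an)=cv2.minAreaRect(w); m=np.array(m)
        L=np.radians(an)+(0 if s[0]>s[1] else np.pi/2); d=np.array([np.cos(L),np.sin(L)])
        r=dict(pix=ce,pink=m.round(1),size=(round(max(s),1),round(min(s),1)))
        nb=[b for b in blue if np.linalg.norm(b[0]-m)<60]
        if nb:
            if d@(nb[0][0]-m)<0: d=-d
            r["bluespan"]=(((nb[0][1]-m)@d).min().round(1),((nb[0][1]-m)@d).max().round(1))
        r["yaw"]=np.arctan2(d[1],d[0]).round(3); R.append(r)
    return R
E
python3 - <<'E'
from h import *
robot.move_linear([500,340,220],speed=200)
b=snap("wrist","wE"); a=load("wD")
A=slides(a);B=slides(b)
for r in A+[0]+B: print(r)
for r in A:
    for q in B:
        if np.linalg.norm(r["pink"]-q["pink"])<15: print(tri([(a,*r["pix"]),(b,*q["pix"])]).round(1))
print(robot.current_t())
cv2.imwrite('pics/wE_big.png',cv2.resize(b["img"],(800,600)))
E
```

```text
{'pix': array([334.61947791, 150.50903614]), 'pink': array([445.8, 344.2]), 'size': (54.1, 20.5), 'bluespan': (np.float64(32.6), np.float64(43.5)), 'yaw': np.float64(0.323)}
{'pix': array([230.89521345, 227.27813713]), 'pink': array([562.2, 261.3]), 'size': (54.2, 20.5), 'yaw': np.float64(3.123)}
{'pix': array([314.0815508, 238.1644385]), 'pink': array([546.7, 356.4]), 'size': (54.2, 20.0), 'bluespan': (np.float64(32.2), np.float64(43.1)), 'yaw': np.float64(0.104)}
0
{'pix': array([289.73583093, 136.79346782]), 'pink': array([446.1, 344. ]), 'size': (54.0, 19.5), 'bluespan': (np.float64(32.2), np.float64(43.4)), 'yaw': np.float64(0.325)}
{'pix': array([185.6504065 , 216.95818815]), 'pink': array([562.1, 261.2]), 'size': (54.4, 20.5), 'yaw': np.float64(3.118)}
{'pix': array([272.11248455, 228.45611867]), 'pink': array([546.6, 356.4]), 'size': (54.2, 20.0), 'bluespan': (np.float64(32.2), np.float64(42.8)), 'yaw': np.float64(0.103)}
[445.1 343.8  15.4]
[561.4 261.2  13.3]
[546.  356.3  13.6]
11.0833
```

View pics/wE_big.png

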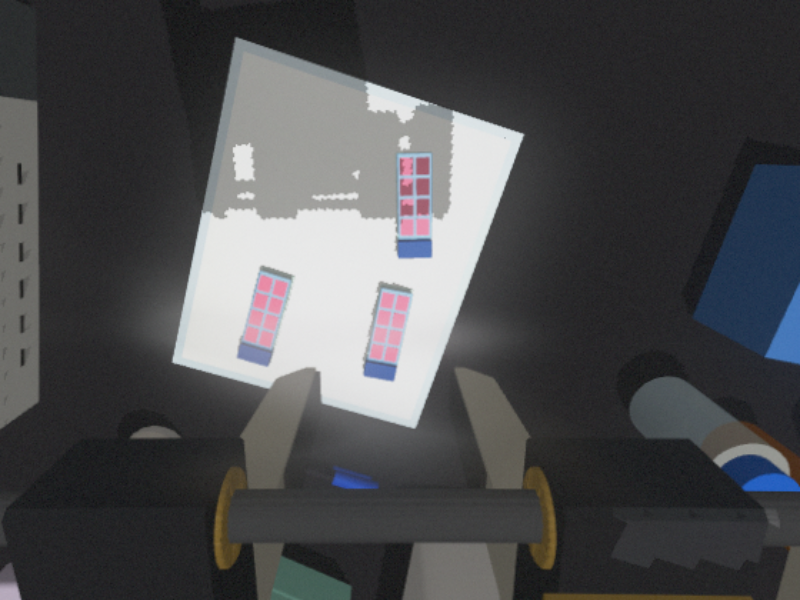

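Three slides in view E at (415,195), (265,308), (388,325), each with its blue end away from the robot; triangulated lid heights 13 to 15 mm agree with 14. The light is fully down by the lamp and stop reading, so I pick the first slide.

```bash
cat >> h.py <<'E'
def nearest(R,xy):
    return min(R,key=lambda r:np.linalg.norm(r["pink"]-xy)) if R else None
def ax(y): return np.array([np.cos(y),np.sin(y)])
def wrap(r,ref):
    y=float(r["yaw"]); return ref+(y-ref+np.pi/2)%np.pi-np.pi/2
def pick(xy,yaw):
    xy=np.array(xy,float)
    robot.move_gripper(0.55)
    robot.move_ptp([*xy,130],down(np.pi+yaw))
    c=robot.get_image("wrist"); r=nearest(slides(c),xy-5*ax(yaw)); print("see",r)
    assert r and np.linalg.norm(r["pink"]-(xy-5*ax(yaw)))<60
    y=wrap(r,yaw); m=r["pink"]+5*ax(y)
    robot.move_linear([*m,40],down(np.pi+y),speed=200)
    print("stop",robot.move_linear([*m,4.5],speed=60,f_stop=10))
    robot.move_gripper(0.0); print("w",robot.current_gripper_width()*93)
    robot.move_linear([*m,130],speed=150)
def look_held(yaw):
    p=np.array(robot.current_tcp_pos()); c=robot.get_image("wrist")
    r=nearest(slides(c,p[2]+9.5,120),p[:2]-5*ax(yaw)); print("held",robot.current_gripper_width()*93,r, p.round(1))
    if r: print("   offset from tcp (along,across):",np.array([[np.cos(yaw),np.sin(yaw)],[-np.sin(yaw),np.cos(yaw)]])@(r["pink"]+5*ax(yaw)-p[:2]), "dyaw",wrap(r,yaw)-yaw)
    return c
E
python3 - <<'E'
from h import *
for p in ((544.4,-39.5),(538,24.1),(645,-29.6),(639.3,34.5)): print(inbox(p).round(1))
pick(np.array([562.1,261.2])+[5,0],-0.02)
robot.move_ptp([*bx(-51,32),130],OB)
c=look_held(BY); cv2.imwrite('pics/held1.png',c["img"]); print(robot.current_t())
E
```

```text
[-50.3 -32. ]
[-50.4  31.9]
[ 50.8 -32.1]
[51.4 32.3]
see {'pix': array([269.05289994, 202.58763544]), 'pink': array([562. , 261.4]), 'size': (53.8, 20.2), 'yaw': np.float64(3.122)}
stop False
w 25.437289305605272
held 25.84696895477773 {'pix': array([269.00856481, 268.7662037 ]), 'pink': array([532.4,  23.8]), 'size': (53.8, 20.6), 'bluespan': (np.float64(32.2), np.float64(39.4)), 'yaw': np.float64(0.098)} [537.5  24.8 129.7]
   offset from tcp (along,across): [-0.20816705 -0.48222423] dyaw -0.0004999999999999172
15.95
```

View pics/held1.png

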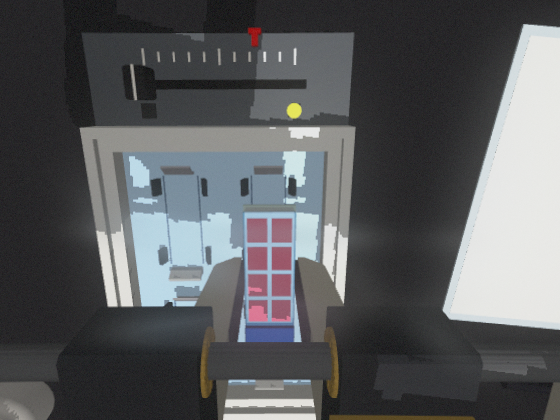

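The slide is held centred between the fingers (269,268) with the nest right below. Inserting it with a force stop, then pressing near the clip.

```bash
cat >> h.py <<'E'
def place(n,dx=0.,dy=0.,fs=14):
    x,y=n[0]-1+dx,n[1]+dy
    robot.move_linear([*bx(x,y),75],OB,speed=150)
    s=robot.move_linear([*bx(x,y),41],speed=25,f_stop=fs)
    print("down",s,robot.current_tcp_pos()[2].round(1),np.round(robot.current_contact_force(),1))
    robot.move_gripper(0.37)
    robot.move_linear([*bx(n[0],y),90],speed=150)
def press(n,off=-20,fs=8):
    robot.move_gripper(0.0)
    robot.move_linear([*bx(n[0]+off,n[1]),68],OB,speed=150)
    s=robot.move_linear([*bx(n[0]+off,n[1]),49],speed=15,f_stop=fs)
    print("press",s,robot.current_tcp_pos()[2].round(2),np.round(robot.current_contact_force(),1))
    robot.move_linear([*bx(n[0]+off,n[1]),90],speed=150)
E
python3 - <<'E'
from h import *
n=(-50.6,32)
place(n); press(n)
robot.move_linear([*bx(-90,10),170],speed=250)
c=snap("wrist","p1"); cv2.imwrite('pics/p1_big.png',cv2.resize(c["img"],(800,600),interpolation=cv2.INTER_CUBIC)); print(slides(c,52)); print(inbox(slides(c,52)[0]["pink"]+5*ax(BY)),robot.current_t())
E
```

```text
down True 42.7 [ 0.5 -0.4  5. ]
press True 52.29 [-0.8  0.3  4.8]
[{'pix': array([295.39487179, 240.98376068]), 'pink': array([531.7,  23.3]), 'size': (53.9, 20.2), 'yaw': np.float64(0.109)}]
[-51.75424587  31.73508429] 21.5417
```

View pics/p1_big.png

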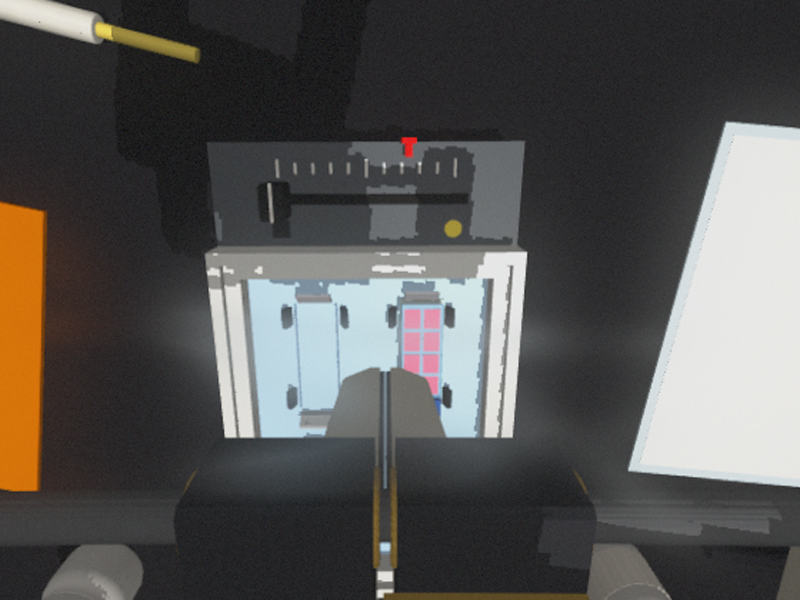

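Slide 1 lies in the right near nest (420,350); the press stopped at 52.3 mm against 52 expected, so it is seated. Next two.

Run:
```python
from h import *
for i,(pk,yw,n) in enumerate([((546.6,356.4),0.103,(50.8,32)),((446,344),0.324,(-50.6,-32))]):
    pick(np.array(pk)+5*ax(yw),yw)
    if not 23<robot.current_gripper_width()*93<28: print("lost");break
    robot.move_ptp([*bx(*n),130],OB)
    p=np.array(robot.current_tcp_pos()); c=robot.get_image("wrist"); r=nearest(slides(c,p[2]+9.5,120),p[:2]-5*ax(BY))
    w=robot.current_gripper_width()*93
    if r is None: print("no view",w);break
    e=inbox(r["pink"]+5*ax(BY))-inbox(p); dy=wrap(r,BY)-BY
    print("held",w,e.round(1),round(dy,3))
    if abs(e[0])>3.5 or abs(e[1])>2.5 or abs(dy)>.05 or w<23: snap("wrist","odd%d"%i); print("odd"); break
    place(n,dx=-e[0] if abs(e[0])>1.2 else 0); press(n); print(robot.current_t())
```

```text
see {'pix': array([271.10789981, 201.71933205]), 'pink': array([546.4, 356.2]), 'size': (53.1, 20.0), 'yaw': np.float64(0.113)}
stop False
w 25.598581450938394
held 25.664197670725706 [ 0.1 -0.4] 0.0
down True 42.7 [0.4 0.7 4. ]
press True 52.32 [ 0.1 -0.4  4.6]
33.2167
see {'pix': array([271.06189555, 201.61573179]), 'pink': array([445.8, 343.9]), 'size': (53.1, 20.0), 'yaw': np.float64(0.334)}
stop False
w 25.590417836087987
held 25.473124629544415 [ 0.  -0.4] 0.001
down True 42.7 [-0.  -0.2  4.6]
press True 52.31 [-1.4 -0.   5.3]
44.9917
```

Run:
```python
from h import *
robot.move_gripper(0.6)
robot.move_ptp([*bx(-30,0),235],OB); c=snap("wrist","box2")
for r in slides(c,52): print(r, inbox(r["pink"]+5*ax(BY)).round(1))
robot.move_ptp([560,-290,200],down(np.pi-0.12)); a=snap("wrist","c1")
robot.move_linear([560,-350,200],speed=200); b=snap("wrist","c2")
cv2.imwrite('pics/trip.png',np.vstack([np.hstack([cv2.resize(c["img"],(400,300)),cv2.resize(a["img"],(400,300))]),np.hstack([cv2.resize(b["img"],(400,300)),np.zeros((300,400,3),np.uint8)])]))
def cov(c):
    h=cv2.cvtColor(c["img"],cv2.COLOR_BGR2HSV); m=cv2.inRange(h,(8,150,60),(22,255,255)); k=(cv2.morphologyEx(m,cv2.MORPH_CLOSE,np.ones((45,45)))>0)&(c["img"].max(2)<70)
    n,l,s,ce=cv2.connectedComponentsWithStats(k.astype(np.uint8)); i=1+np.argmax(s[1:,4])
    ct=cv2.findContours((l==i).astype(np.uint8),cv2.RETR_EXTERNAL,cv2.CHAIN_APPROX_NONE)[0][0]; print("handle",s[i],ce[i],cv2.minAreaRect(ct))
    ct=max(cv2.findContours(m,cv2.RETR_EXTERNAL,cv2.CHAIN_APPROX_NONE)[0],key=cv2.contourArea)
    P=cv2.boxPoints(cv2.minAreaRect(pts_at(c,ct[:,0,:],5)[:,:2].astype(np.float32))); print("cover",P.round(0).tolist(),P.mean(0))
cov(a);cov(b);print(robot.current_t())
```

```text
{'pix': array([301.51111111, 164.42222222]), 'pink': array([531.2,  23.1]), 'size': (53.2, 20.4), 'bluespan': (np.float64(32.8), np.float64(43.3)), 'yaw': np.float64(0.099)} [-52.3  31.6]
{'pix': array([236.4991274 , 164.95287958]), 'pink': array([538.5, -40.4]), 'size': (53.4, 20.5), 'bluespan': (np.float64(29.7), np.float64(43.5)), 'yaw': np.float64(0.095)} [-51.3 -32.3]
{'pix': array([298.81081081, 259.78378378]), 'pink': array([633.6,  33.2]), 'size': (53.6, 20.7), 'bluespan': (np.float64(31.7), np.float64(41.5)), 'yaw': np.float64(0.1)} [50.6 31.6]
{'pix': array([198.65989848, 413.39086294]), 'pink': array([842.9, -60.7]), 'size': (68.0, 28.9), 'yaw': np.float64(1.662)} [249.7 -82.5]
handle [402 387  10  33 199] [406.86934673 405.6080402 ] ((406.5, 403.0), (32.0, 9.0), 90.0)
cover [[457.0, -336.0], [692.0, -362.0], [711.0, -194.0], [476.0, -168.0]] [ 583.9968  -264.97586]
handle [401 393  10  27 179] [405.51955307 406.44134078] ((405.5, 406.0), (26.0, 9.0), 90.0)
cover [[541.0, -261.0], [621.0, -271.0], [624.0, -249.0], [543.0, -239.0]] [ 582.1122  -255.11255]
48.375
```

View pics/trip.png

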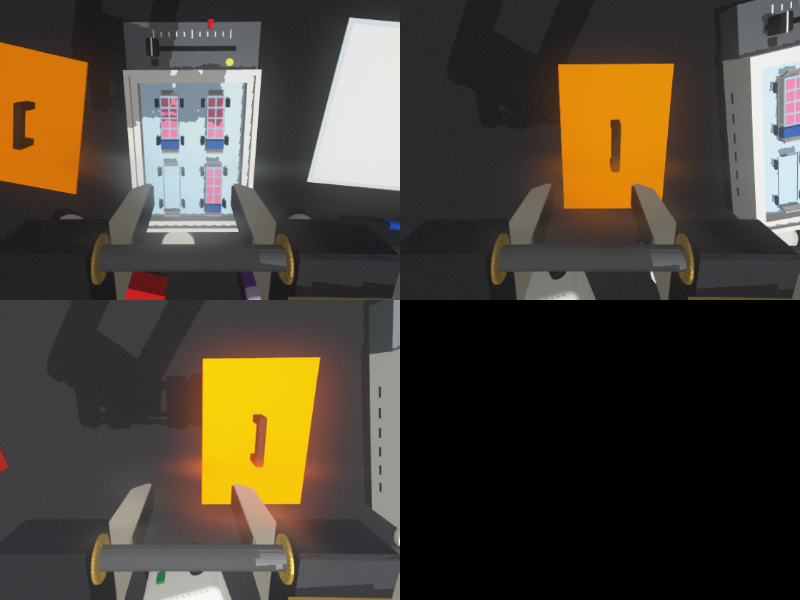

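All three slides lie in nests (right near, left near, right far), blue ends to the stop. In the two lower views the cover's handle is at about (302,203) in c1 and (362,197) in c2 (full-size pixels). Enlarging around it.

Run:
```python
from h import *
a,b=load("c1"),load("c2")
print(tri([(a,302,203),(b,362,197)]))
o=[]
for c,u,v in((a,302,203),(b,362,197)):
    o.append(cv2.resize(c["img"][v-60:v+60,u-50:u+50].copy(),(400,480),interpolation=cv2.INTER_NEAREST))
    h=cv2.cvtColor(c["img"],cv2.COLOR_BGR2HSV); m=(((h[...,0]>5)&(h[...,0]<32)&(h[...,1]>130)&(h[...,2]>120))*255).astype(np.uint8)
    ct=max(cv2.findContours(m,cv2.RETR_EXTERNAL,cv2.CHAIN_APPROX_NONE)[0],key=cv2.contourArea)
    P=cv2.approxPolyDP(ct,12,True)[:,0]; print("px",P.tolist()); print(pts_at(c,P,5)[:,:2].round(0).tolist())
cv2.imwrite('pics/hand.png',np.hstack(o))
```

```text
[ 577.21311402 -257.13164311   17.71862263]
px [[221, 90], [229, 291], [323, 291], [328, 257], [366, 280], [383, 89]]
[[459.0, -323.0], [674.0, -349.0], [687.0, -242.0], [645.0, -233.0], [678.0, -193.0], [477.0, -169.0]]
px [[283, 82], [282, 213], [254, 240], [282, 254], [281, 287], [321, 286], [331, 314], [344, 309], [328, 257], [353, 263], [388, 315], [410, 314], [401, 287], [450, 239], [431, 206], [448, 80]]
[[459.0, -324.0], [589.0, -339.0], [616.0, -373.0], [636.0, -344.0], [676.0, -350.0], [680.0, -305.0], [718.0, -296.0], [713.0, -281.0], [645.0, -294.0], [656.0, -267.0], [727.0, -230.0], [728.0, -205.0], [692.0, -215.0], [640.0, -162.0], [600.0, -183.0], [477.0, -169.0]]
```

View pics/hand.png

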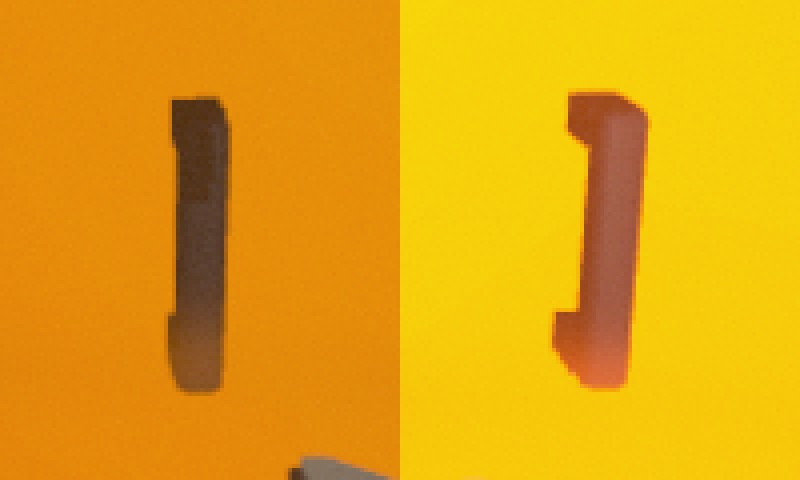

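The crops show the handle's bar: right edge corners at c1 (309,173.5)/(307.3,240.3) and c2 (374,167)/(369,233.5). The plate has moved about 55 mm since the first picture (knocked aside) but lies flat.

Run:
```python
from h import *
a,b=load("c1"),load("c2")
p=tri([(a,309,173.5),(b,374,167)]);q=tri([(a,307.3,240.3),(b,369,233.5)]);print(p,q,np.arctan2(*(q-p)[1::-1]),np.hypot(*(q-p)[:2]))
m=(p+q)/2; y=-0.119; print("centre from handle",m[:2]+6*np.array([np.sin(y),-np.cos(y)]))
```

```text
[ 544.38617331 -249.12600991   35.70740677] [ 609.7212869  -256.73444743   38.07079626] -0.11593033405469165 65.77663254340206
centre from handle [ 576.34141407 -258.88779578]
```

Run:
```python
from h import *
y=-0.119; m=[576.2,-259]
robot.move_linear([*m,120],down(np.pi+y),speed=200)
c=robot.get_image("wrist")
h=cv2.cvtColor(c["img"],cv2.COLOR_BGR2HSV); M=(((h[...,0]>5)&(h[...,0]<32)&(h[...,1]>130)&(h[...,2]>100))*255).astype(np.uint8)
ct=max(cv2.findContours(M,cv2.RETR_EXTERNAL,cv2.CHAIN_APPROX_NONE)[0],key=cv2.contourArea)[:,0]
print(pts_at(c,[ct[np.argmin(ct.sum(1))],ct[np.argmax(ct[:,0]-ct[:,1])]],5).round(0))
robot.move_linear([*m,40],speed=150)
print(robot.move_linear([*m,13.5],speed=50,f_stop=10),robot.current_tcp_pos())
robot.move_gripper(0.0); print("w",robot.current_gripper_width()*93)
robot.move_linear([*m,150],speed=100)
print("w",robot.current_gripper_width()*93)
robot.move_linear([*bx(0,0),150],OB,speed=120)
print("w",robot.current_gripper_width()*93,robot.current_contact_force(),robot.current_ft_torque(),robot.current_t())
c=snap("wrist","cv"); cv2.imwrite('pics/cv_big.png',cv2.resize(c["img"],(800,600)))
```

```text
[[ 459. -322.    5.]
 [ 477. -169.    5.]]
False [ 576.20635201 -258.97116596   13.32515421]
w 11.732300139863927
w 11.842035534950044
w 11.557143333672602 [ 0.0744653   0.21997053 -3.21275562] [ 0.03879908  0.02435566 -0.01886914] 55.125
```

View pics/cv_big.png

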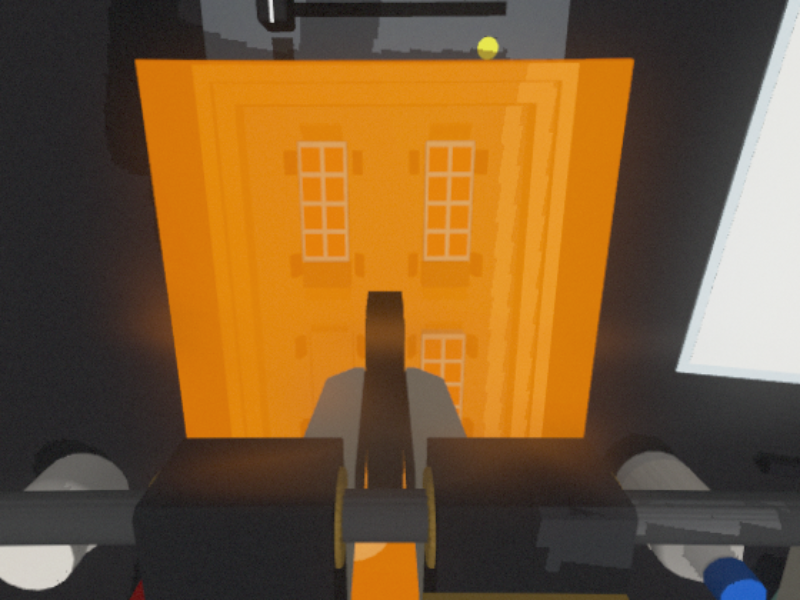

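The cover is held level; near corners at (137,59) and (632,59), slides visible through it.

Run:
```python
from h import *
c=load("cv"); p=np.array(robot.current_tcp_pos()); z=p[2]-13.3+5
L,R=at_z(c,*sm((137,59)),z),at_z(c,*sm((632,59)),z); print(p,inbox(p),inbox(L),inbox(R))
e=inbox((L+R)/2)-inbox(p); dyaw=np.arctan2(*(inbox(R)-inbox(L))*[-1,1]); print(e+[109,0],dyaw)
```

```text
[591.30096645  -3.19379399 149.95976374] [-0.04759833 -0.49149552] [-109.04938946  -77.37984274] [-108.91101277   75.6637575 ]
[ 0.06739721 -0.3665471 ] -0.0009041648996052666
```

Run:
```python
from h import *
robot.move_linear([*bx(0,0.3),82],speed=100)
print("w",robot.current_gripper_width()*93)
s=robot.move_linear([*bx(0,0.3),68.3],speed=15,f_stop=6)
print(s,robot.current_tcp_pos(),robot.current_contact_force(),robot.current_ft_torque())
if robot.current_tcp_pos()[2]<71:
    robot.move_gripper(0.35)
    print(robot.current_contact_force())
    robot.move_linear([*bx(0,0.3),130],speed=150)
    robot.move_linear([*bx(-60,0),215],speed=250)
    c=snap("wrist","cd"); d=snap("scene","sd")
    cv2.imwrite('pics/fit.png',np.hstack([cv2.resize(c["img"],(400,300)),cv2.resize(d["img"][150:320,190:400],(400,324))[:300]]))
print(robot.current_t())
```

```text
w 11.98930083751868
True [591.09209487  -2.34639338  69.52091109] [-0.07422604  0.26717464  6.29087449] [ 0.11566878 -0.00194595 -0.01436526]
[0.39155912 0.43268582 0.79149401]
58.5833
```

```bash
ls pics/fit.png
```

```text
pics/fit.png
```

View pics/fit.png

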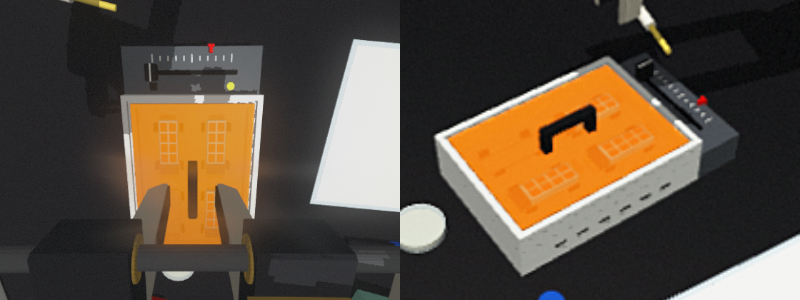

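Cover is flush in both views, stopping height 69.5 mm vs 69.3 expected. Now refine the marker from several images by its red colour, and set the dimmer.

```bash
cat >> h.py <<'E'
def marker(c,z=46,near=None):
    h=cv2.cvtColor(c["img"],cv2.COLOR_BGR2HSV); m=(((h[...,0]<6)|(h[...,0]>174))&(h[...,1]>170)&(h[...,2]>70)).astype(np.uint8)
    u,v=proj(c,[*bx(-178,23),z]); u,v=int(u),int(v); m[:max(v-20,0)]=0;m[v+20:]=0;m[:,:max(u-25,0)]=0;m[:,u+25:]=0
    ys,xs=np.nonzero(m); return inbox(at_z(c,xs.mean(),ys.mean(),z)),len(xs)
E
python3 - <<'E'
from h import *
for n in("wA","wB","wC","p1","box2","cd","top0","scene0"):
    print(n,*[marker(load(n),z)[0].round(1) for z in(40,46)],marker(load(n))[1])
E
```

```text
wA [-176.5   23. ] [-175.8   22.7] 79
wB [-176.   23.] [-176.7   22.6] 71
wC [-176.3   23. ] [-175.9   22.8] 81
p1 [-175.9   23.1] [-175.9   22.8] 94
box2 [-176.6   23. ] [-175.6   22.6] 80
cd [-176.1   23. ] [-175.5   22.6] 88
top0 [-177.9   22.4] [-178.3   22.5] 11
scene0 [-179.8   21.4] [-175.2   26. ] 21
```

Run:
```python
from h import *
robot.move_linear([*bx(-148,-50),130],OB,speed=250); robot.move_gripper(0.4)
robot.move_linear([*bx(-148,-50),46],speed=80,f_stop=10)
robot.move_gripper(0.0); print("w",robot.current_gripper_width()*93,inbox(robot.current_tcp_pos()))
print(robot.move_linear([*bx(-148,22.85),46],speed=50)); robot.sleep(.3)
print(inbox(robot.current_tcp_pos()),robot.current_contact_force())
robot.move_gripper(0.35); robot.move_linear([*bx(-148,22.85),120],speed=150)
robot.move_linear([*bx(-110,15),190],speed=250); c=snap("wrist","dm")
u,v=map(int,proj(c,[*bx(-155,10),50]))
print(robot.current_t(),marker(c)[0]); cv2.imwrite('pics/dm_c.png',cv2.resize(c["img"][v-70:v+80,u-100:u+100],(800,600),interpolation=cv2.INTER_CUBIC)); print(u-100,v-70)
```

```text
w 13.908388615394202 [-147.8613678   -50.08474801]
False
[-148.12072785   23.62633663] [-1.79053661 -0.24963876  6.39569984]
64.9333 [-176.28893249   22.68292105]
163 81
```

View pics/dm_c.png

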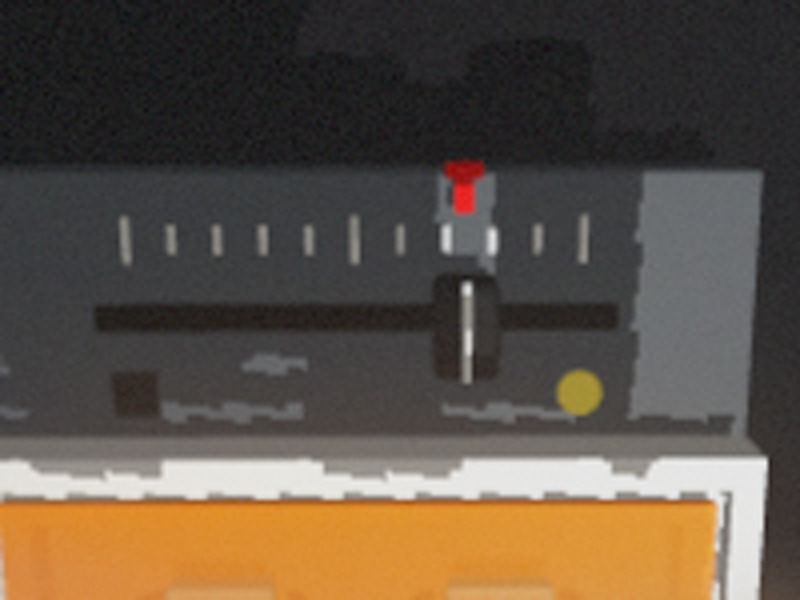

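The cap's white line is at (467,330) and the marker at (463,187) in the crop.

Run:
```python
from h import *
c=load("dm"); f=lambda U,V,z:inbox(at_z(c,163+(U+.5)/4-.5,81+(V+.5)/4-.5,z)).round(2)
print("cap",f(467,300,63),f(467,370,63),"marker top",f(464,165,46),"body",f(463,200,43), "ticks z40",f(125,240,40),f(354,240,40),f(583,240,40))
```

```text
cap [-153.57   23.24] [-139.11   23.36] marker top [-179.53   22.86] body [-172.17   22.78] ticks z40 [-163.44  -50.73] [-163.49   -0.85] [-163.47   49.09]
```

Run:
```python
from h import *
print(robot.hand_in(),robot.current_t())
```

```text
the job is handed in; nothing more can be done
the job is handed in; nothing more can be done
```

I turned the dimmer to off, pressed the three slides that were there flat into their nests, laid the amber cover flush in the rebate and set the dimmer within about 0.5 mm of the red marker; the job is handed in after about 65 s of the 200 s allowed, and the judge's result was not shown.

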